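# Hand a jewellery case in through the swing gate

## Robot

A 6-joint arm with a two-finger parallel gripper is mounted at the origin on the work surface. World frame = base frame: x ahead of the robot, y to its left, z up, the work surface at z = 0. Lengths are in m, angles in rad, forces in N, time in s.
With the tool pointing down it reaches from about 0.375 to 0.9 m from the base axis. Payload 3.1 kg.
Tool frame: the origin (TCP) lies on the centre line of the jaws, within the pads' length; the fingertips stand 19 mm ahead of it and the grasp point (between the pads) is the TCP; z points along the fingers, y is the line along which they close (so a half turn about z gives the same grasp; the last joint's range is limited). The gripper opens to 85 mm and grips with 20 to 120 N. Pads are 22 mm wide; open, the fingers measure 114 mm over their backs; the gripper's body (76 mm by 85 mm) begins 54 mm behind the grasp point. The pads swing forward as they close: fully open they stand 13 mm farther back than shut.
Start: joints at [0.975, 0.527, 1.433, -0, 1.181, -0.178], TCP at [0.254, 0.571, 0.25] pointing down, gripper open.
Joint ranges: [-3.08, 3.08], [-0.75, 2.2], [0.22, 2.44], [-1.43, 4.57], [0, 2.65], [-2.85, 2.85]. Speed limits (rad/s): [2.79, 2.79, 3.14, 3.14, 3.14, 3.14].

## Interface

Orientations are given as a unit quaternion [x, y, z, w].
In Python, from station import manip gives the robot as it stands.
- The arm moves only by the tool servo_tool, never from a script. Its argument "rows" is a list that holds one entry, the list of rows, each a list of 7 numbers: the turn, a rotation vector about the tool's x, y, z in degrees, then the shift along the tool's x, y, z in m, then the gripper command: -1 is shut, 1 is fully open, values between are in proportion. In form: [[[wx, wy, wz, tx, ty, tz, jaw], ...]]. A call has 1 to 8 rows; each row shifts and turns the commanded pose from where the row before left it, along the tool's axes as they then stand; what a row does not reach is not made up. A row lasts 1/12 s, in which the tool goes at most 41.7 mm and 7.16 degrees, less where a joint would pass 70% of its speed; a pose out of reach is approached as far as the arm can. A call is refused whole if a number of a shift passes 0.0417 or a number of a turn 7.16, either way. A call with a gripper value outside its range is refused whole. The fingers move at their own pace and stop on an object; "squeeze" is the grip in N (left out, the last holds). Time passes only in rows, so rows that do not move let the fingers close. It gives the time, the measured TCP pose, the force, the opening and the grip force at its end, in the units of the state.
- manip.sense(): the state, without advancing time (a new reading comes with each control period).
- manip.snapshot(name): name is "side" or "top" or "wrist"; returns the picture (420x560x3 uint8, blue, green, red); there is no depth.
- manip.camera_info(name): a dict with "K" (3x3 intrinsics, pixels), "camera_from_world" (4x4, takes a point from world to camera coordinates). Camera axes: x right, y down, z forward; pixel columns grow to the right and rows downward; lengths in m; the calibration is good to about 2 mm. A picture is of the moment at which its call begins: read the wrist's pose just before it. camera_info takes no time and is no camera call; for the wrist camera it gives the pose at the moment of the call.
- manip.sign_off(): hands the job in; it is judged then, once.
The state is a dict: "t": time; "q": joint angles; "qd": joint speeds; "tau": joint torques, N m; "tcp_pos": TCP position; "tool_rot": TCP orientation; "force": force on the tool from outside, world axes, zero at the start; "ft_torque": the same for the moment, N m; "finger_gap": opening from 0.0 (shut) to 1.0 (fully open); "gripper_force": force on a finger pad.
Only numpy, scipy, OpenCV 4.12 (cv2) and the standard library are available. Lean on these libraries where they do the work, as an engineer would, in place of code of your own. Each camera call takes 0.05 s, during which the arm holds its last target. There are 200 camera calls.

## Task

Set the blue jewellery case lengthwise in the flared mouth of the hand-in lane, in front of the brass gate, then slide it along the counter through the gate, without lifting it over, until it meets the rubber pad of the stop, and hold it gently but definitely pressed there for a moment; the pad's place is adjustable, so feel for it and never force anything. Then let go and clear out so that the gate swings shut behind the case, and leave the pot, the calculator and the ring cone where they are.

Things in the scene. Friction and masses are not known exactly. Their poses are not given: they have to be found in the camera images.
- case_mid (a point): centre (half-way up, 23 mm over the counter) of the loose blue jewellery case with a brass seam: a closed block 64 mm long (its x axis), 50 mm wide (y), 46 mm high (z), 150 to 310 g. Either end may go first.
- lane: fixed wooden hand-in lane, open above, no floor (the case slides on the counter, on a paper-thin blue cloth strip). Origin on the counter in the middle of the gateway; x along the lane in the pushing direction, y to its left, z up. Walls 25 mm high, 10 mm thick. Right wall's inner face at y = -28 mm throughout; left one at +28 mm before the gate, set back to +44 mm beyond it to clear the open gate.
- lane_mouth (a point): point on the counter on the lane's centre line, 70 mm before the gate (lane x = -70 mm), axes as the lane: here the straight walls, 56 mm apart, begin; before it the mouth flares to about 80 mm wide at x = -100 mm.
- gate (a joint): brass one-way leaf, 58 mm wide, 5 mm thick, top 40 mm over the counter. 0 = shut across the lane, grows to 1.5 rad as it swings along +x; never opens towards the mouth. A weak spring (under 2 N at its edge) shuts it; it leans on the case or a finger in its way and shuts when that is gone. Fingers in the lane can be lifted straight up out of it.
- gate_post (a point): foot of the left gate post, the leaf's upright hinge axis (lane x = 0, y = +36 mm); an equal post stands at y = -36 mm. Posts 12 mm thick, 70 mm high. The case's centre must get 95 mm past the gate line before the leaf can close behind it; the pad stops it beyond that.
- stop: wooden end block, 20 x 108 x 42 mm, origin at its underside centre (lane x = 215, y = 8 mm). A rod from it carries a sprung rubber pad, 44 mm wide, 6 to 38 mm high, facing the gate. The pad's face is 135 to 180 mm past the gate line, different each time and not measured. It gives 1 mm per 4 N. Press it with 7 to 13 N for half a second; 16 N is too much. Sliding the case takes 1 to 4 N.
- pot: bystander: silver bowl-shaped pot, 60 mm across, 55 mm high; origin at its underside centre
- calculator: bystander: black calculator lying flat, 75 x 125 x 14 mm (x, y, z); origin at its underside centre
- ringcone: bystander: black ring display cone, 48 mm across its foot, 67 mm high; origin at its underside centre
Not all that is in view belongs to the job. Of the things that look like the part that bears case_mid, take the one that is farthest from the robot's base at the start.

How it is judged:
By the outcome, as a careful person would: the job done as asked, in the order asked, and still so for the second after the job is handed in, with the robot touching nothing.
It also fails if it takes over 64 s, if anything falls off the work surface, if the arm or the gripper's body presses on something with over 40 N, if the wrist force passes 120 N, or if a joint passes its speed limit or range.

## Working session

There is one attempt and no reset: what is moved stays moved. The work goes in short steps, Python scripts to look and compute and a tool call to move; the robot and the scene stay as the last step left them, time stands still between calls to the robot, and variables do not carry over. Pictures are saved under pics/ and viewed, at most 10 in all, crops included, and the job is handed in when it is done.

Besides the shell and the picture viewer there is one more tool, called as name(argument=value, ...), one argument or row to a line, values as JSON. servo_tool: Moves the arm, as the interface text tells. Its arguments: {"type":"object","properties":{"rows":{"type":"array","items":{"type":"array","items":{"type":"array","items":{"type":"number"}}}},"squeeze":{"type":"number"}},"required":["rows"]}

```bash
mkdir -p pics; ls
cat > h.py <<'E'
import numpy as np,cv2
from station import manip
def cam(n):
    c=manip.camera_info(n); return np.array(c["K"]),np.array(c["camera_from_world"])
def ray(n,u,v,z,kt=None):
    K,T=kt or cam(n); R=T[:3,:3];o=-R.T@T[:3,3];d=R.T@np.linalg.inv(K)@[u,v,1]
    return o+d*(z-o[2])/d[2]
def proj(n,p,kt=None):
    K,T=kt or cam(n); q=K@(T[:3,:3]@np.array(p)+T[:3,3]); return q[:2]/q[2]
E
python3 - <<'E'
from h import *
s=manip.sense();print({k:np.round(v,3) for k,v in s.items()})
for n in("top","side"):
    im=manip.snapshot(n);cv2.imwrite(f"pics/{n}0.png",im)
    K,T=cam(n);print(n,np.round(-T[:3,:3].T@T[:3,3],3),K[0,0])
a=cv2.imread("pics/top0.png");cv2.imwrite("pics/top0b.png",cv2.resize(a,(800,600)))
E
```

```text
pics
{'t': np.float64(0.0), 'q': array([ 0.974,  0.528,  1.434,  0.   ,  1.181, -0.179]), 'qd': array([0.001, 0.001, 0.   , 0.   , 0.002, 0.001]), 'tau': array([-1.0000e-03, -4.4235e+01, -1.7802e+01, -0.0000e+00,  8.0000e-03,
       -0.0000e+00]), 'tcp_pos': array([0.253, 0.571, 0.249]), 'tool_rot': array([ 0.207,  0.978, -0.001, -0.   ]), 'force': array([-0.138,  0.13 , -0.547]), 'ft_torque': array([0.05 , 0.028, 0.003]), 'gripper_force': np.float64(0.0), 'finger_gap': np.float64(1.001)}
top [0.416 0.06  0.918] 426.0676702406265
side [ 0.012 -0.557  0.72 ] 495.29074103322733
```

View pics/top0b.png

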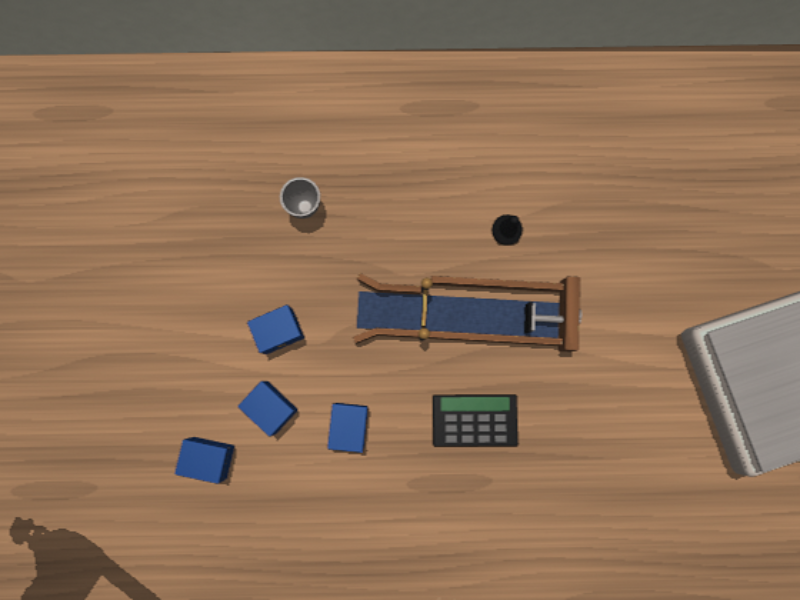

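View pics/side0.png

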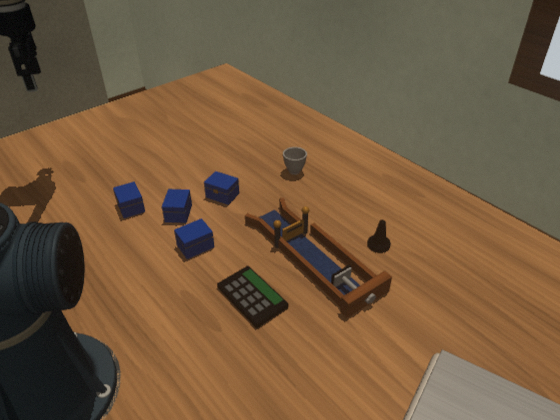

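The top view (800x600 scale) shows four blue cases at (275,330), (268,408), (348,428) and (205,461). The lane runs left to right, with its mouth at about (357,310), the gate at about (425,309) and the stop at (570,313). The pot is at (300,197), the cone at (507,230) and the calculator at (475,420). The side view shows the same four cases. Next I'll work out which is farthest from the base.

```bash
cat > m.py <<'E'
from h import *
a=cv2.imread("pics/top0.png");kt=cam("top")
hsv=cv2.cvtColor(a,cv2.COLOR_BGR2HSV)
m=cv2.inRange(hsv,(105,170,110),(130,255,255))
for c in cv2.findContours(m,cv2.RETR_EXTERNAL,cv2.CHAIN_APPROX_NONE)[0]:
    if cv2.contourArea(c)<300: continue
    P=np.array([ray("top",u,v,.046,kt)[:2] for u,v in c[:,0]]).astype(np.float32)
    r=cv2.minAreaRect(P*1000);b=cv2.boxPoints(r)
    e=[b[1]-b[0],b[2]-b[1]];L=max(e,key=np.linalg.norm)
    print("case px",c[:,0].mean(0)*800/560,"c",np.round(r[0],1),"dist",np.hypot(*r[0]),"sz",np.round(r[1],1),"yaw",np.degrees(np.arctan2(L[1],L[0])))
s=.7
for n,u,v,z in[("postL",426,282.5,.07),("postR",424.5,333,.07),("stop",572,277,.042),("stop",580,277,.042),("stop",565,349,.042),("stop",578,350,.042),("Rwall inner start",378,332,.025),("Rwall inner end",560,341,.025),("Lend",560,290,.025),("Lstart",430,286,.025),("padface",528,317,.038),("pot",300,197,.055),("cone",507,230,.067)]:
    print(n,np.round(ray("top",u*s,v*s,z,kt)*1000,1))
cv2.imwrite("pics/c1.png",np.hstack([cv2.resize(a[180:345,110:275],(400,400),interpolation=2),cv2.resize(a[170:270,240:340+70][:, :],(400,400*100//170),interpolation=2) if 0 else cv2.copyMakeBorder(cv2.resize(a[175:260,240:410],(400,200),interpolation=2),100,100,0,0,0)]))
E
python3 m.py
```

```text
postL [557.5  11.6  70. ]
postR [486.   15.3  70. ]
stop [ 567.  -203.5   42. ]
stop [ 566.8 -215.2   42. ]
stop [ 462.1 -188.    42. ]
stop [ 460.4 -206.6   42. ]
Rwall inner start [492.3  81.3  25. ]
Rwall inner end [ 474.9 -186.    25. ]
Lend [ 550.6 -189.7   25. ]
Lstart [559.6   3.2  25. ]
padface [ 509.7 -137.5   38. ]
pot [689.3 192.   55. ]
cone [ 632.3 -106.3   67. ]
```

View pics/c1.png

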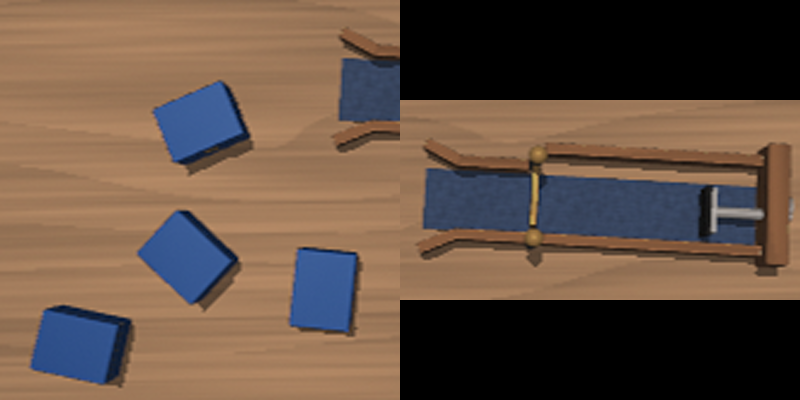

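The crop shows four similar cases, so distance from the base decides. My colour threshold missed them, so I'm fixing it.

```bash
sed -i 's/^m=cv2.*/print(hsv[231,192],hsv[215,260],hsv[285,188]);m=cv2.inRange(hsv,(100,180,120),(130,255,255));m=cv2.morphologyEx(m,cv2.MORPH_OPEN,np.ones((3,3)))/' m.py; python3 m.py | grep -v "^[psRLc][oawse][dlsnt]*[a-z]* *\[" | head -8
python3 -c "
from h import *
a=cv2.cvtColor(cv2.imread('pics/top0.png'),cv2.COLOR_BGR2HSV)
print(a[225:245:3,192].tolist())"
```

```text
[109 154 151] [109 106  94] [109 158 147]
postL [557.5  11.6  70. ]
postR [486.   15.3  70. ]
stop [ 567.  -203.5   42. ]
stop [ 566.8 -215.2   42. ]
stop [ 462.1 -188.    42. ]
stop [ 460.4 -206.6   42. ]
Rwall inner start [492.3  81.3  25. ]
[[109, 153, 152], [109, 152, 153], [109, 154, 151], [109, 155, 151], [109, 153, 150], [109, 154, 151], [110, 167, 52]]
```

```bash
sed -i 's/(100,180,120)/(100,130,115)/' m.py; python3 m.py | grep -a case
```

```text
case px [200.01373626 460.78296703] c [313.8 331.9] dist 456.7477913024663 sz [61.3 47.9] yaw 77.3421
case px [346.73469388 427.45578231] c [356.6 126.5] dist 378.32389002241615 sz [47.9 62.2] yaw -6.6062045
case px [265.05494505 408.53479853] c [385.2 241.5] dist 454.6854141055311 sz [61.7 47.6] yaw 45.270584
case px [273.38905775 327.87234043] c [498.8 231.1] dist 549.7034996184043 sz [47.7 61.5] yaw -67.77255
```

The farthest case is the one at px (273,328), at (499,231) mm and 550 mm from the base. Its measured size of 61x48 mm agrees with 64x50 and its long axis is at -68°. The posts measure 71.6 mm apart, against 72 expected. I'll turn the jaws by 44° first, then approach.

```bash
cat >> h.py <<'E'
def go(x=None,y=None,z=None,yaw=None):
    "tool shift (mm) and turn about tool z (deg) to reach target in mm; shift in axes after/before turn"
    from scipy.spatial.transform import Rotation as R
    s=manip.sense();r=R.from_quat(s["tool_rot"]);M=r.as_matrix();p=s["tcp_pos"]*1000
    yw=np.degrees(np.arctan2(M[1,1],M[0,1]))
    t=np.array([p[i] if a is None else a for i,a in enumerate((x,y,z))])
    d=t-p
    print("t %.2f"%s["t"],"p",p.round(1),"yawY %.1f"%yw,"tilt",(M[:,2]).round(3),"F",s["force"].round(2),"gap %.3f grip %.1f"%(s["finger_gap"],s["gripper_force"]))
    if yaw is not None:
        w=(yaw-yw+90)%180-90;M2=R.from_euler("z",w,degrees=True).as_matrix()@M
        print("turn z",round(-w,2));M=M2
    print("shift after turn (tool mm)",(M.T@d).round(1))
E
python3 -c "
from h import *
go(499,231,150,22.2)"
```

```text
t 0.10 p [253.2 570.7 249.4] yawY 66.1 tilt [-0.001 -0.002 -1.   ] F [-0.16 -1.12  0.72] gap 1.001 grip 0.0
turn z 43.86
shift after turn (tool mm) [-407.5   99.4   99.1]
```

servo_tool(
  rows=[
    [[0, 0, 6.3, 0, 0, 0, 1], [0, 0, 6.3, 0, 0, 0, 1], [0, 0, 6.3, 0, 0, 0, 1], [0, 0, 6.3, 0, 0, 0, 1], [0, 0, 6.3, 0, 0, 0, 1], [0, 0, 6.3, 0, 0, 0, 1], [0, 0, 6.1, 0, 0, 0, 1]],
  ],
)

```text
t: 0.68
tcp_pos: [0.2533, 0.5709, 0.2497]
tool_rot: [0.56, 0.828, -0.001, 0.0]
force: [1.3, -0.0, -0.3]
finger_gap: 0.999
gripper_force: 0.0
```

servo_tool(
  rows=[
    [[0, 0, 0, -0.034, 0.0082, 0.0083, 1], [0, 0, 0, -0.034, 0.0082, 0.0083, 1], [0, 0, 0, -0.034, 0.0082, 0.0083, 1], [0, 0, 0, -0.034, 0.0082, 0.0083, 1], [0, 0, 0, -0.034, 0.0082, 0.0083, 1], [0, 0, 0, -0.034, 0.0082, 0.0083, 1]],
  ],
)

```text
t: 1.18
tcp_pos: [0.3764, 0.3994, 0.1999]
tool_rot: [0.558, 0.83, -0.0, -0.0]
force: [1.2, 0.3, 0.3]
finger_gap: 1.0
gripper_force: 0.0
```

servo_tool(
  rows=[
    [[0, 0, 0, -0.034, 0.0082, 0.0083, 1], [0, 0, 0, -0.034, 0.0082, 0.0083, 1], [0, 0, 0, -0.034, 0.0082, 0.0083, 1], [0, 0, 0, -0.034, 0.0082, 0.0083, 1], [0, 0, 0, -0.02, 0.0082, 0.0083, 1], [0, 0, 0, -0.01, 0.0082, 0.0083, 1], [0, 0, 0, 0, 0, 0, 1], [0, 0, 0, 0, 0, 0, 1]],
  ],
)

```text
t: 1.85
tcp_pos: [0.4839, 0.2659, 0.1501]
tool_rot: [0.558, 0.83, -0.001, -0.001]
force: [-0.6, 0.1, -0.8]
finger_gap: 0.999
gripper_force: 0.0
```

```bash
python3 -c "
from h import *
go(499,231,150,22.2)
kt=cam('wrist');a=manip.snapshot('wrist');cv2.imwrite('pics/w1.png',a);np.savez('pics/w1.npz',K=kt[0],T=kt[1])
print(-kt[1][:3,:3].T@kt[1][:3,3])
p=[499,231,46]
c,s=np.cos(np.radians(-67.8)),np.sin(np.radians(-67.8))
for i,j in((32,25),(32,-25),(-32,-25),(-32,25)): print(proj('wrist',[(499+c*i-s*j)/1e3,(231+s*i+c*j)/1e3,.046],kt).round(0))
"
```

```text
t 1.85 p [483.9 265.9 150.1] yawY 22.1 tilt [-0.002  0.    -1.   ] F [-0.58  0.15 -0.83] gap 0.999 grip 0.0
turn z -0.1
shift after turn (tool mm) [-38.    0.8   0. ]
[0.45862096 0.32660041 0.27394768]
[321. 303.]
[250. 303.]
[248. 217.]
[323. 216.]
```

View pics/w1.png

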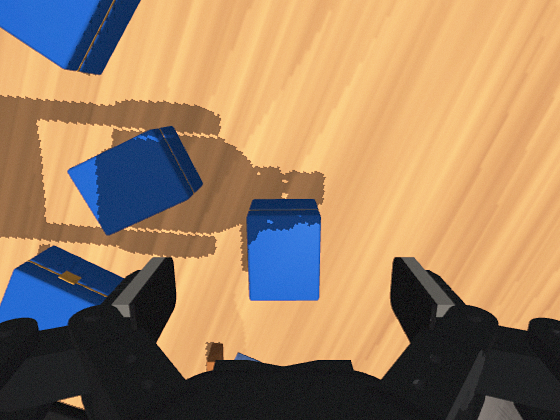

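The wrist view shows the target's top face at px (248-320, 213-300), about 2 mm from prediction and lined up with the jaws. Other cases are at (135,180), (60,20) and (60,300), well clear of the fingers. Descending to TCP z = 47 mm.

servo_tool(
  rows=[
    [[0, 0, 0, -0.018, 0.0, 0, 1], [0, 0, 0, -0.018, 0, 0, 1], [0, 0, 0, 0, 0, 0.025, 1], [0, 0, 0, 0, 0, 0.025, 1], [0, 0, 0, 0, 0, 0.025, 1], [0, 0, 0, 0, 0, 0.018, 1], [0, 0, 0, 0, 0, 0.01, 1], [0, 0, 0, 0, 0, 0, 1]],
  ],
)

```text
t: 2.57
tcp_pos: [0.4957, 0.2334, 0.0462]
tool_rot: [0.557, 0.83, -0.001, -0.001]
force: [-0.2, 0.1, -0.0]
finger_gap: 1.0
gripper_force: 0.0
```

servo_tool(
  rows=[
    [[0, 0, 0, 0, 0, 0, -1], [0, 0, 0, 0, 0, 0, -1], [0, 0, 0, 0, 0, 0, -1], [0, 0, 0, 0, 0, 0, -1], [0, 0, 0, 0, 0, 0, -1], [0, 0, 0, 0, 0, 0, -1], [0, 0, 0, 0, 0, 0, -1], [0, 0, 0, 0, 0, 0, -1]],
  ],
  squeeze=40,
)

```text
t: 3.23
tcp_pos: [0.4987, 0.2329, 0.0493]
tool_rot: [0.558, 0.83, 0.001, 0.001]
force: [-1.1, 1.9, 5.8]
finger_gap: 0.575
gripper_force: 43.5
```

servo_tool(
  rows=[
    [[0, 0, 0, 0, 0, -0.01, -1], [0, 0, 0, 0, 0, -0.02, -1], [0, 0, 0, 0, 0, -0.025, -1], [0, 0, 0, 0, 0, -0.025, -1], [0, 0, 6, 0, 0, -0.01, -1], [0, 0, 7, 0, 0, 0, -1], [0, 0, 7, 0, 0, 0, -1], [0, 0, 5.7, 0, 0, 0, -1]],
  ],
)

```text
t: 3.9
tcp_pos: [0.4975, 0.2321, 0.1386]
tool_rot: [0.731, 0.683, 0.0, 0.0]
force: [-0.3, -0.1, -3.4]
finger_gap: 0.578
gripper_force: 42.5
```

servo_tool(
  rows=[
    [[0, 0, 0, 0, 0, 0, -1], [0, 0, 0, 0, 0, 0, -1]],
  ],
)

```text
t: 4.07
tcp_pos: [0.4975, 0.2321, 0.1379]
tool_rot: [0.728, 0.686, -0.0, -0.0]
force: [-0.3, 0.3, -3.3]
finger_gap: 0.575
gripper_force: 42.5
```

```bash
python3 -c "
from h import *
go(527,101,137,-3.5)
kt=cam('wrist');a=manip.snapshot('wrist');cv2.imwrite('pics/w2.png',a);np.savez('pics/w2.npz',K=kt[0],T=kt[1])
"
```

```text
t 4.07 p [497.5 232.1 137.9] yawY -3.4 tilt [-0. -0. -1.] F [-0.29  0.33 -3.34] gap 0.575 grip 42.5
turn z 0.1
shift after turn (tool mm) [-129.1   37.5    0.9]
```

View pics/w2.png

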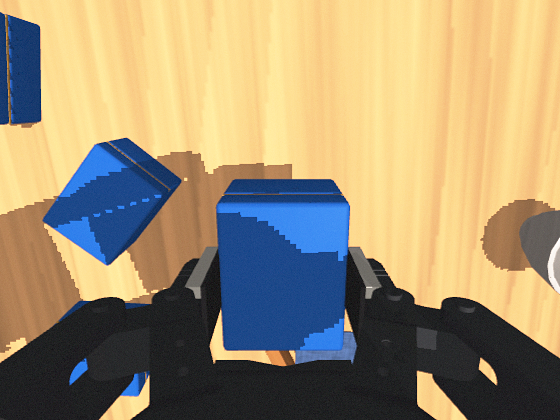

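The case is held squarely between the jaws, its top face at px (218-348, 200-350), and weighs about 3 N. The lane is behind this view, so I'll check the lane pose with a model overlay on the top picture.

```bash
cat > ov.py <<'E'
from h import *
import sys
def L2W(x,y,z,g=(521.8,13.5),yaw=-93.6):
    c,s=np.cos(np.radians(yaw)),np.sin(np.radians(yaw));return np.array([g[0]+c*x-s*y,g[1]+s*x+c*y,z])/1e3
if __name__=="__main__":
    a=cv2.imread("pics/top0.png")[180:255,243:413];S=4.7;a=cv2.resize(a,(799,352),interpolation=cv2.INTER_CUBIC)
    kt=cam("top")
    def line(p,q,col):
        f=lambda p:tuple(int(round(v)) for v in ((proj("top",L2W(*p),kt)-[243,180]+.5)*S))
        cv2.line(a,f(p),f(q),col,1,cv2.LINE_AA)
    line((-70,-28,25),(205,-28,25),(0,255,255));line((-70,-38,25),(205,-38,25),(0,255,0))
    line((-70,28,25),(0,28,25),(0,255,255));line((0,44,25),(205,44,25),(0,255,255))
    for x in(205,225): line((x,-46,42),(x,62,42),(255,255,0))
    line((0,-36,70),(0,36,70),(0,0,255));line((-70,-28,25),(-100,-40,25),(0,255,255));line((-70,28,25),(-100,40,25),(0,255,255))
    line((0,-36,0),(0,36,0),(255,0,255));line((150,-22,38),(150,22,38),(255,255,255))
    cv2.imwrite("pics/ov1.png",a)
E
python3 ov.py
```

```text
(no output)
```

View pics/ov1.png

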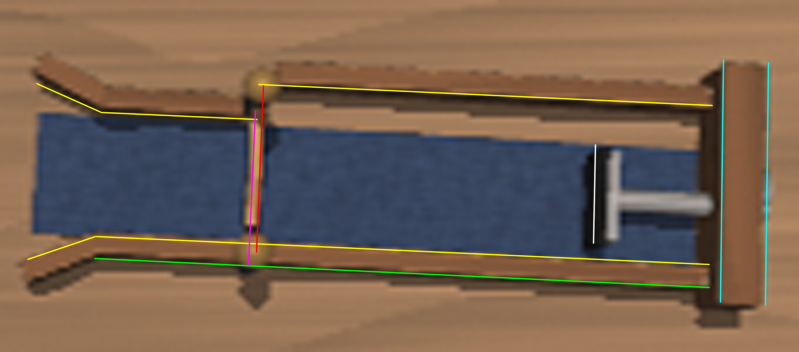

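The overlay fits to about 1 mm: stop edges, left wall, posts and right wall all match, with lane yaw at -93.6°. The pad face shows near lane x = 149. I'm shifting the origin to (521.3, 13.5) and placing the case centre at lane x = -93.

```bash
sed -i 's/521.8,13.5/521.3,13.5/' ov.py; python3 -c "
from ov import *
p=L2W(-93,0,0)*1000;print(p);go(p[0],p[1],85,-3.6)"
```

```text
[527.13951832 106.31648574   0.        ]
t 4.12 p [497.6 232.1 137.8] yawY -3.4 tilt [-0. -0. -1.] F [-0.31  0.19 -3.07] gap 0.575 grip 42.5
turn z 0.19
shift after turn (tool mm) [-123.7   37.4   52.8]
```

servo_tool(
  rows=[
    [[0, 0, 0.2, -0.015, 0.0047, 0, -1], [0, 0, 0, -0.02, 0.006, 0, -1], [0, 0, 0, -0.025, 0.007, 0, -1], [0, 0, 0, -0.025, 0.007, 0, -1], [0, 0, 0, -0.02, 0.007, 0.015, -1], [0, 0, 0, -0.0137, 0.0047, 0.02, -1], [0, 0, 0, -0.005, 0.001, 0.018, -1], [0, 0, 0, 0, 0, 0, -1]],
  ],
)

```text
t: 4.78
tcp_pos: [0.5255, 0.1048, 0.082]
tool_rot: [0.73, 0.683, -0.002, -0.002]
force: [-0.9, -0.7, -2.8]
finger_gap: 0.576
gripper_force: 43.0
```

servo_tool(
  rows=[
    [[0, 0, 0, 0, 0, 0, -1], [0, 0, 0, 0, 0, 0, -1]],
  ],
)

```text
t: 4.95
tcp_pos: [0.5273, 0.1069, 0.0852]
tool_rot: [0.729, 0.684, 0.0, 0.0]
force: [0.5, 0.9, -2.5]
finger_gap: 0.573
gripper_force: 43.0
```

```bash
python3 -c "
from ov import *
p=L2W(-93,0,0)*1000;go(p[0],p[1],51,-3.6)
a=manip.snapshot('side');kt=cam('side')
b=manip.snapshot('top');u=proj('side',L2W(-60,0,50),kt).round();v=proj('top',L2W(-60,0,0)).round();print(u,v)
f=lambda im,c:cv2.resize(im[int(c[1])-50:int(c[1])+50,int(c[0])-65:int(c[0])+65],(520,400),interpolation=2)
cv2.imwrite('pics/p3.png',cv2.resize(np.hstack([f(a,u),f(b,v)]),(800,308)))"
```

```text
t 4.95 p [527.3 106.9  85.2] yawY -3.7 tilt [ 0.  0. -1.] F [ 0.48  0.93 -2.47] gap 0.573 grip 43.0
turn z -0.08
shift after turn (tool mm) [-0.6 -0.2 34.2]
[274. 207.] [268. 218.]
```

View pics/p3.png

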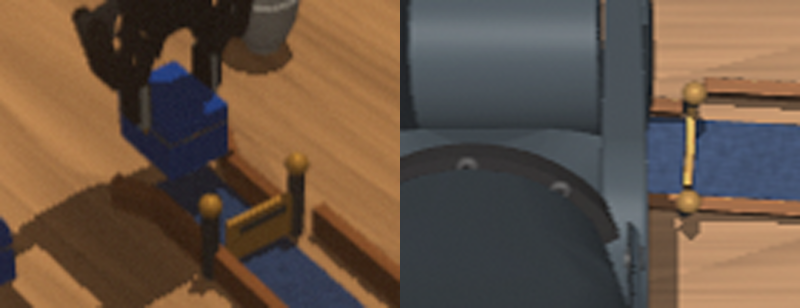

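The side crop shows the case, about 36 mm up, lined up with the mouth before the shut gate. The top view is blocked by the arm. Lowering slowly.

servo_tool(
  rows=[
    [[0, 0, 0, 0, 0, 0.008, -1], [0, 0, 0, 0, 0, 0.01, -1], [0, 0, 0, 0, 0, 0.008, -1], [0, 0, 0, 0, 0, 0.004, -1], [0, 0, 0, 0, 0, 0.002, -1], [0, 0, 0, 0, 0, 0, -1]],
  ],
)

```text
t: 5.55
tcp_pos: [0.5266, 0.1065, 0.0518]
tool_rot: [0.73, 0.684, -0.001, -0.001]
force: [-0.4, 0.4, -2.2]
finger_gap: 0.57
gripper_force: 43.0
```

servo_tool(
  rows=[
    [[0, 0, 0, 0, 0, 0.001, -1], [0, 0, 0, 0, 0, 0.001, -1], [0, 0, 0, 0, 0, 0, -1]],
  ],
)

```text
t: 5.8
tcp_pos: [0.5273, 0.1065, 0.0508]
tool_rot: [0.73, 0.684, 0.0, 0.0]
force: [0.5, -0.1, -3.0]
finger_gap: 0.573
gripper_force: 43.0
```

servo_tool(
  rows=[
    [[0, 0, 0, 0, 0, 0.001, -1], [0, 0, 0, 0, 0, 0, -1], [0, 0, 0, 0, 0, 0, 0.4], [0, 0, 0, 0, 0, 0, 0.4], [0, 0, 0, 0, 0, 0, 0.7], [0, 0, 0, 0, 0, 0, 0.7]],
  ],
)

```text
t: 6.3
tcp_pos: [0.5275, 0.1065, 0.0501]
tool_rot: [0.73, 0.684, 0.0, 0.0]
force: [-0.4, 0.3, -0.4]
finger_gap: 0.852
gripper_force: 0.0
```

servo_tool(
  rows=[
    [[0, 0, 0, 0, 0, -0.015, 0.7], [0, 0, 0, 0, 0, -0.025, 0.7], [0, 0, 0, 0, 0, -0.025, 0.7], [0, 0, 0, 0.02, 0, 0, 0.7], [0, 0, 0, 0.03, 0, 0, 0], [0, 0, 0, 0.03, 0, 0, -0.6], [0, 0, 0, 0, 0, 0, -0.6], [0, 0, 0, 0, 0, 0, -0.6]],
  ],
)

```text
t: 6.97
tcp_pos: [0.5323, 0.1877, 0.1149]
tool_rot: [0.729, 0.685, 0.0, 0.0]
force: [-0.9, -0.2, 0.3]
finger_gap: 0.284
gripper_force: 0.0
```

```bash
python3 -c "
from ov import *
p=L2W(-93-85,0,0)*1000;go(p[0],p[1],None,-3.6)
a=manip.snapshot('side');kt=cam('side')
b=manip.snapshot('top');u=proj('side',L2W(-80,0,50),kt).round();v=proj('top',L2W(-80,0,0)).round();print(u,v)
f=lambda im,c:cv2.resize(im[int(c[1])-50:int(c[1])+50,int(c[0])-65:int(c[0])+65],(520,400),interpolation=2)
cv2.imwrite('pics/p4.png',cv2.resize(np.hstack([f(a,u),f(b,v)]),(800,308)))"
```

```text
t 6.97 p [532.3 187.7 114.9] yawY -3.6 tilt [ 0.001 -0.    -1.   ] F [-0.91 -0.24  0.25] gap 0.284 grip 0.0
turn z 0.04
shift after turn (tool mm) [ 3.5  0.  -0. ]
[269. 202.] [259. 218.]
```

View pics/p4.png

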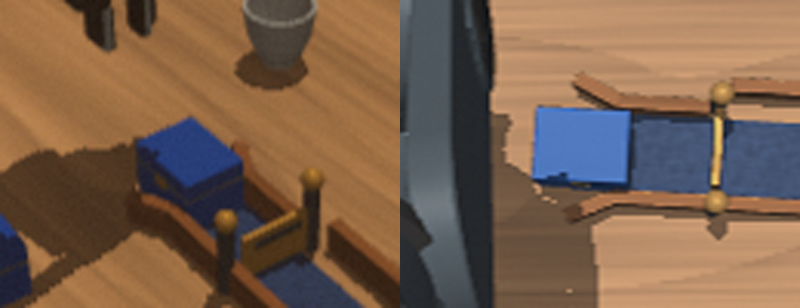

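The side and top crops show the case lying lengthwise in the mouth, square to the walls and before the shut gate. The finger linkage might be wide at post height, so I'll turn 90° to make the narrow 22 mm side fit between the posts, then shut the jaws and descend behind the case.

servo_tool(
  rows=[
    [[0, 0, 7, 0, 0, 0, -1], [0, 0, 7, 0, 0, 0, -1], [0, 0, 7, 0, 0, 0, -1], [0, 0, 7, 0, 0, 0, -1], [0, 0, 7, 0, 0, 0, -1], [0, 0, 7, 0, 0, 0, -1], [0, 0, 7, 0, 0, 0, -1]],
  ],
)

```text
t: 7.65
tcp_pos: [0.5322, 0.1848, 0.1145]
tool_rot: [0.949, 0.316, -0.0, 0.0]
force: [0.3, 0.0, -0.8]
finger_gap: -0.002
gripper_force: 0.0
```

servo_tool(
  rows=[
    [[0, 0, 7, 0, 0, 0, -1], [0, 0, 7, 0, 0, 0, -1], [0, 0, 7, 0, 0, 0, -1], [0, 0, 7, 0, 0, 0, -1], [0, 0, 7, 0, 0, 0, -1], [0, 0, 6, 0, 0, 0, -1], [0, 0, 0, 0, 0, 0, -1], [0, 0, 0, 0, 0, 0, -1]],
  ],
)

```text
t: 8.32
tcp_pos: [0.5323, 0.1852, 0.1146]
tool_rot: [0.999, -0.032, -0.0, 0.0]
force: [0.3, 0.5, -0.7]
finger_gap: 0.0
gripper_force: 0.0
```

```bash
python3 -c "
from ov import *
p=L2W(-172,0,0)*1000;go(p[0],p[1],36,-93.6);print(np.degrees(manip.sense()['q']).round(0))"
```

```text
t 8.32 p [532.3 185.2 114.6] yawY -93.7 tilt [-0.001 -0.    -1.   ] F [ 0.33  0.5  -0.7 ] gap 0.000 grip 0.0
turn z -0.07
shift after turn (tool mm) [-0.2  0.  78.6]
[  8.  37.  97.  -0.  46. 102.]
```

servo_tool(
  rows=[
    [[0, 0, 0, 0, 0, 0.015, -1], [0, 0, 0, 0, 0, 0.025, -1], [0, 0, 0, 0, 0, 0.02, -1], [0, 0, 0, 0, 0, 0.01, -1], [0, 0, 0, 0, 0, 0.005, -1], [0, 0, 0, 0, 0, 0.003, -1], [0, 0, 0, 0, 0, 0, -1]],
  ],
)

```text
t: 8.9
tcp_pos: [0.5325, 0.1862, 0.0367]
tool_rot: [0.999, -0.032, -0.0, 0.0]
force: [-0.0, 0.3, -0.1]
finger_gap: 0.0
gripper_force: 0.0
```

servo_tool(
  rows=[
    [[0, 0, 0, 0, 0.005, 0, -1], [0, 0, 0, 0, 0.008, 0, -1], [0, 0, 0, 0, 0.008, 0, -1], [0, 0, 0, 0, 0.006, 0, -1], [0, 0, 0, 0, 0.004, 0, -1], [0, 0, 0, 0, 0.004, 0, -1], [0, 0, 0, 0, 0.004, 0, -1], [0, 0, 0, 0, 0.004, 0, -1]],
  ],
)

```text
t: 9.57
tcp_pos: [0.5299, 0.1433, 0.037]
tool_rot: [0.999, -0.033, 0.001, -0.0]
force: [0.1, 2.5, 1.7]
finger_gap: -0.004
gripper_force: 1.2
```

servo_tool(
  rows=[
    [[0, 0, 0, 0, 0.005, 0, -1], [0, 0, 0, 0, 0.005, 0, -1], [0, 0, 0, 0, 0.005, 0, -1], [0, 0, 0, 0, 0.005, 0, -1], [0, 0, 0, 0, 0.005, 0, -1], [0, 0, 0, 0, 0.005, 0, -1], [0, 0, 0, 0, 0.005, 0, -1], [0, 0, 0, 0, 0.005, 0, -1]],
  ],
)

```text
t: 10.23
tcp_pos: [0.5269, 0.103, 0.0367]
tool_rot: [0.999, -0.033, -0.0, -0.0]
force: [-0.1, 2.2, 1.9]
finger_gap: -0.005
gripper_force: 1.2
```

servo_tool(
  rows=[
    [[0, 0, 0, 0, 0.004, 0, -1], [0, 0, 0, 0, 0.004, 0, -1], [0, 0, 0, 0, 0.004, 0, -1], [0, 0, 0, 0, 0.004, 0, -1], [0, 0, 0, 0, 0.004, 0, -1], [0, 0, 0, 0, 0.004, 0, -1]],
  ],
)

```text
t: 10.73
tcp_pos: [0.5245, 0.08, 0.0367]
tool_rot: [0.999, -0.033, -0.001, -0.0]
force: [-0.1, 5.9, 2.3]
finger_gap: 0.004
gripper_force: 2.7
```

servo_tool(
  rows=[
    [[0, 0, 0, 0, 0.004, 0, -1], [0, 0, 0, 0, 0.004, 0, -1], [0, 0, 0, 0, 0.004, 0, -1], [0, 0, 0, 0, 0.004, 0, -1], [0, 0, 0, 0, 0.004, 0, -1], [0, 0, 0, 0, 0.004, 0, -1]],
  ],
)

```text
t: 11.23
tcp_pos: [0.5238, 0.0551, 0.0367]
tool_rot: [0.999, -0.033, -0.0, 0.0]
force: [-1.0, 3.1, 1.1]
finger_gap: 0.001
gripper_force: 1.7
```

```bash
cat > st.py <<'E'
from ov import *
s=manip.sense();p=s["tcp_pos"]*1e3;d=p[:2]-[521.3,13.5];c,q=np.cos(np.radians(-93.6)),np.sin(np.radians(-93.6))
F=s["force"];print("t %.2f lane x %.1f y %.1f z %.1f"%(s["t"],c*d[0]+q*d[1],-q*d[0]+c*d[1],p[2]),"push %.2f lat %.2f fz %.2f"%(-(c*F[0]+q*F[1]),-q*F[0]+c*F[1],F[2]))
E
python3 st.py
```

```text
t 11.23 lane x -41.7 y -0.2 z 36.7 push 3.03 lat -1.22 fz 1.08
```

The case is passing through the gate with a push of about 3 N. Contact with the pad could come from TCP lane x of about 56, so I'll go to 44 and then creep.

servo_tool(
  rows=[
    [[0, 0, 0, 0, 0.005, 0, -1], [0, 0, 0, 0, 0.005, 0, -1], [0, 0, 0, 0, 0.005, 0, -1], [0, 0, 0, 0, 0.005, 0, -1], [0, 0, 0, 0, 0.005, 0, -1], [0, 0, 0, 0, 0.005, 0, -1], [0, 0, 0, 0, 0.005, 0, -1], [0, 0, 0, 0, 0.005, 0, -1]],
  ],
)

```text
t: 11.9
tcp_pos: [0.521, 0.0151, 0.0367]
tool_rot: [0.999, -0.033, -0.0, 0.0]
force: [-0.9, 3.5, 1.8]
finger_gap: 0.0
gripper_force: 1.3
```

servo_tool(
  rows=[
    [[0, 0, 0, 0, 0.005, 0, -1], [0, 0, 0, 0, 0.005, 0, -1], [0, 0, 0, 0, 0.005, 0, -1], [0, 0, 0, 0, 0.005, 0, -1], [0, 0, 0, 0, 0.005, 0, -1], [0, 0, 0, 0, 0.005, 0, -1], [0, 0, 0, 0, 0.005, 0, -1], [0, 0, 0, 0, 0.005, 0, -1]],
  ],
)

```text
t: 12.57
tcp_pos: [0.5184, -0.0247, 0.0367]
tool_rot: [0.999, -0.033, -0.0, 0.0]
force: [0.2, 1.7, 1.4]
finger_gap: -0.0
gripper_force: 1.2
```

```bash
python3 st.py; python3 -c "
from ov import *
a=manip.snapshot('side');b=manip.snapshot('top');u=proj('side',L2W(80,0,40)).round();v=proj('top',L2W(80,0,0)).round()
f=lambda im,c:cv2.resize(im[int(c[1])-60:int(c[1])+60,int(c[0])-78:int(c[0])+78],(520,400),interpolation=2)
cv2.imwrite('pics/p5.png',cv2.resize(np.hstack([f(a,u),f(b,v)]),(800,308)))"
```

```text
t 12.57 lane x 38.3 y -0.4 z 36.7 push 1.72 lat 0.04 fz 1.37
```

View pics/p5.png

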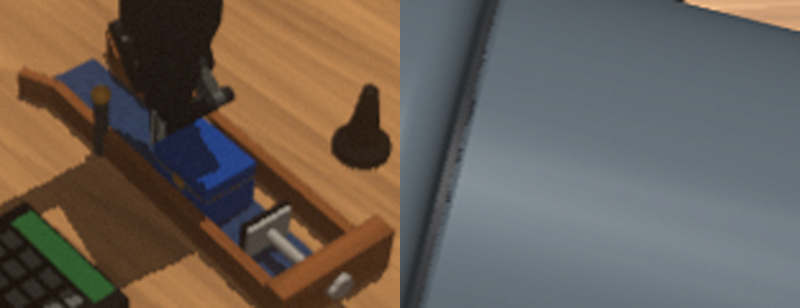

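The side crop shows the case straight in the lane beyond the gate, about 30 mm short of the pad, with the finger behind it. Creeping forward now.

servo_tool(
  rows=[
    [[0, 0, 0, 0, 0.003, 0, -1], [0, 0, 0, 0, 0.003, 0, -1], [0, 0, 0, 0, 0.003, 0, -1], [0, 0, 0, 0, 0.003, 0, -1], [0, 0, 0, 0, 0.002, 0, -1], [0, 0, 0, 0, 0.001, 0, -1], [0, 0, 0, 0, 0.001, 0, -1]],
  ],
)

```text
t: 13.25
tcp_pos: [0.5175, -0.0403, 0.0367]
tool_rot: [0.999, -0.033, -0.0, -0.0]
force: [0.6, 1.6, 0.7]
finger_gap: 0.0
gripper_force: 1.2
```

servo_tool(
  rows=[
    [[0, 0, 0, 0, 0.001, 0, -1], [0, 0, 0, 0, 0.001, 0, -1]],
  ],
)

```text
t: 13.42
tcp_pos: [0.5174, -0.0422, 0.0367]
tool_rot: [0.999, -0.033, -0.0, -0.0]
force: [-1.2, 2.8, 0.6]
finger_gap: -0.002
gripper_force: 1.2
```

servo_tool(
  rows=[
    [[0, 0, 0, 0, 0.001, 0, -1], [0, 0, 0, 0, 0.001, 0, -1]],
  ],
)

```text
t: 13.58
tcp_pos: [0.5172, -0.0442, 0.0367]
tool_rot: [0.999, -0.033, -0.0, -0.0]
force: [0.1, 1.9, 1.5]
finger_gap: -0.005
gripper_force: 1.2
```

servo_tool(
  rows=[
    [[0, 0, 0, 0, 0.001, 0, -1], [0, 0, 0, 0, 0.001, 0, -1]],
  ],
)

```text
t: 13.75
tcp_pos: [0.5171, -0.0463, 0.0367]
tool_rot: [0.999, -0.033, -0.0, 0.0]
force: [-0.6, 2.1, 1.0]
finger_gap: -0.0
gripper_force: 1.2
```

```bash
python3 st.py
```

```text
t 13.75 lane x 59.9 y -0.4 z 36.7 push 2.07 lat -0.77 fz 1.01
```

servo_tool(
  rows=[
    [[0, 0, 0, 0, 0.001, 0, -1], [0, 0, 0, 0, 0.001, 0, -1]],
  ],
)

```text
t: 13.92
tcp_pos: [0.517, -0.0483, 0.0367]
tool_rot: [0.999, -0.033, -0.0, -0.0]
force: [-0.8, 2.3, 0.8]
finger_gap: -0.0
gripper_force: 1.2
```

servo_tool(
  rows=[
    [[0, 0, 0, 0, 0.001, 0, -1], [0, 0, 0, 0, 0.001, 0, -1]],
  ],
)

```text
t: 14.08
tcp_pos: [0.5169, -0.0503, 0.0367]
tool_rot: [0.999, -0.033, -0.0, -0.0]
force: [-0.0, 1.9, 0.4]
finger_gap: -0.002
gripper_force: 1.2
```

servo_tool(
  rows=[
    [[0, 0, 0, 0, 0.001, 0, -1], [0, 0, 0, 0, 0.001, 0, -1]],
  ],
)

```text
t: 14.25
tcp_pos: [0.5171, -0.0525, 0.0367]
tool_rot: [0.999, -0.033, 0.0, 0.0]
force: [0.3, 2.1, -1.2]
finger_gap: 0.005
gripper_force: 0.7
```

servo_tool(
  rows=[
    [[0, 0, 0, 0, 0.001, 0, -1], [0, 0, 0, 0, 0.001, 0, -1]],
  ],
)

```text
t: 14.42
tcp_pos: [0.5169, -0.0544, 0.0367]
tool_rot: [0.999, -0.033, 0.0, 0.0]
force: [-0.5, 2.0, 0.8]
finger_gap: 0.001
gripper_force: 0.7
```

servo_tool(
  rows=[
    [[0, 0, 0, 0, 0.001, 0, -1], [0, 0, 0, 0, 0.001, 0, -1]],
  ],
)

```text
t: 14.58
tcp_pos: [0.5167, -0.0563, 0.0367]
tool_rot: [0.999, -0.033, 0.0, 0.0]
force: [-0.4, 1.5, 0.0]
finger_gap: -0.005
gripper_force: 0.7
```

servo_tool(
  rows=[
    [[0, 0, 0, 0, 0.001, 0, -1], [0, 0, 0, 0, 0.001, 0, -1]],
  ],
)

```text
t: 14.75
tcp_pos: [0.5164, -0.0583, 0.0367]
tool_rot: [0.999, -0.033, 0.0, 0.0]
force: [-0.3, 2.0, -0.2]
finger_gap: -0.004
gripper_force: 0.7
```

servo_tool(
  rows=[
    [[0, 0, 0, 0, 0.001, 0, -1], [0, 0, 0, 0, 0.001, 0, -1]],
  ],
)

```text
t: 14.92
tcp_pos: [0.5163, -0.0602, 0.0367]
tool_rot: [0.999, -0.033, 0.0, -0.0]
force: [1.8, 2.9, 0.6]
finger_gap: 0.002
gripper_force: 1.6
```

servo_tool(
  rows=[
    [[0, 0, 0, 0, 0.001, 0, -1], [0, 0, 0, 0, 0, 0, -1]],
  ],
)

```text
t: 15.08
tcp_pos: [0.5164, -0.061, 0.0368]
tool_rot: [0.999, -0.033, 0.0, -0.0]
force: [1.6, 3.5, -0.2]
finger_gap: 0.002
gripper_force: 2.0
```

servo_tool(
  rows=[
    [[0, 0, 0, 0, 0.001, 0, -1], [0, 0, 0, 0, 0, 0, -1]],
  ],
)

```text
t: 15.25
tcp_pos: [0.5163, -0.0616, 0.0368]
tool_rot: [0.999, -0.033, 0.0, -0.0]
force: [1.7, 5.3, 0.4]
finger_gap: -0.004
gripper_force: 3.0
```

The pad has been met: the push force is rising with each step, from 2 to 5.3 N.

servo_tool(
  rows=[
    [[0, 0, 0, 0, 0.001, 0, -1], [0, 0, 0, 0, 0, 0, -1]],
  ],
)

```text
t: 15.42
tcp_pos: [0.5163, -0.0621, 0.0368]
tool_rot: [0.999, -0.033, 0.0, -0.001]
force: [2.6, 8.0, 0.6]
finger_gap: 0.003
gripper_force: 4.0
```

servo_tool(
  rows=[
    [[0, 0, 0, 0, 0.001, 0, -1], [0, 0, 0, 0, 0.0003, 0, -1], [0, 0, 0, 0, 0, 0, -1]],
  ],
)

```text
t: 15.67
tcp_pos: [0.5162, -0.0627, 0.0369]
tool_rot: [0.999, -0.033, 0.0, -0.001]
force: [2.7, 10.6, 1.0]
finger_gap: 0.0
gripper_force: 5.5
```

servo_tool(
  rows=[
    [[0, 0, 0, 0, 0.0005, 0, -1], [0, 0, 0, 0, 0, 0, -1], [0, 0, 0, 0, 0, 0, -1]],
  ],
)

```text
t: 15.92
tcp_pos: [0.5161, -0.063, 0.0369]
tool_rot: [0.999, -0.033, 0.0, -0.001]
force: [3.4, 11.0, 1.1]
finger_gap: 0.003
gripper_force: 6.0
```

servo_tool(
  rows=[
    [[0, 0, 0, 0, 0.0003, 0, -1], [0, 0, 0, 0, 0, 0, -1], [0, 0, 0, 0, 0, 0, -1], [0, 0, 0, 0, 0, 0, -1], [0, 0, 0, 0, 0, 0, -1], [0, 0, 0, 0, 0, 0, -1], [0, 0, 0, 0, 0, 0, -1], [0, 0, 0, 0, 0, 0, -1]],
  ],
)

```text
t: 16.58
tcp_pos: [0.5161, -0.0631, 0.0369]
tool_rot: [0.999, -0.033, 0.0, -0.001]
force: [2.8, 12.4, 1.7]
finger_gap: -0.004
gripper_force: 6.4
```

```bash
python3 st.py
```

```text
t 16.58 lane x 76.7 y -0.4 z 36.9 push 12.56 lat 2.00 fz 1.68
```

Holding at about 12 N at the tool, which is about 10 N on the pad after friction. Next: hold a little longer, back off slightly, and lift straight up.

servo_tool(
  rows=[
    [[0, 0, 0, 0, 0, 0, -1], [0, 0, 0, 0, 0, 0, -1], [0, 0, 0, 0, 0, 0, -1], [0, 0, 0, 0, -0.001, 0, -1], [0, 0, 0, 0, -0.002, 0, -1], [0, 0, 0, 0, -0.003, 0, -1], [0, 0, 0, 0, -0.002, 0, -1], [0, 0, 0, 0, 0, 0, -1]],
  ],
)

```text
t: 17.25
tcp_pos: [0.5164, -0.0573, 0.0367]
tool_rot: [0.999, -0.032, -0.0, 0.0]
force: [-0.3, -0.6, -0.2]
finger_gap: 0.0
gripper_force: 0.0
```

servo_tool(
  rows=[
    [[0, 0, 0, 0, 0, -0.005, -1], [0, 0, 0, 0, 0, -0.01, -1], [0, 0, 0, 0, 0, -0.015, -1], [0, 0, 0, 0, 0, -0.02, -1], [0, 0, 0, 0, 0, -0.03, -1], [0, 0, 0, 0, 0, -0.035, -1], [0, 0, 0, 0, 0, -0.035, -1], [0, 0, 0, 0, 0, -0.03, -1]],
  ],
)

```text
t: 17.92
tcp_pos: [0.5164, -0.0577, 0.2199]
tool_rot: [0.999, -0.033, 0.001, 0.0]
force: [0.3, -0.1, 0.2]
finger_gap: -0.0
gripper_force: 0.0
```

servo_tool(
  rows=[
    [[0, 0, 0, 0, -0.025, 0, -1], [0, 0, 0, 0, -0.035, 0, -1], [0, 0, 0, 0, -0.035, 0, -1], [0, 0, 0, 0, -0.035, 0, -1], [0, 0, 0, 0, -0.035, 0, -1], [0, 0, 0, 0, -0.035, 0, -1], [0, 0, 0, 0, -0.02, 0, -1], [0, 0, 0, 0, 0, 0, -1]],
  ],
)

```text
t: 18.58
tcp_pos: [0.5306, 0.1658, 0.2178]
tool_rot: [1.0, -0.031, 0.001, -0.001]
force: [0.4, -0.0, -0.4]
finger_gap: 0.001
gripper_force: 0.0
```

```bash
python3 st.py; python3 -c "
from ov import *
a=manip.snapshot('side');b=manip.snapshot('top');u=proj('side',L2W(80,0,40)).round();v=proj('top',L2W(80,0,0)).round()
f=lambda im,c:cv2.resize(im[int(c[1])-60:int(c[1])+60,int(c[0])-78:int(c[0])+78],(520,400),interpolation=2)
cv2.imwrite('pics/p6.png',cv2.resize(np.hstack([f(a,u),f(b,v)]),(800,308)))"
```

```text
t 18.58 lane x -152.6 y -0.3 z 217.8 push -0.01 lat 0.42 fz -0.37
```

View pics/p6.png

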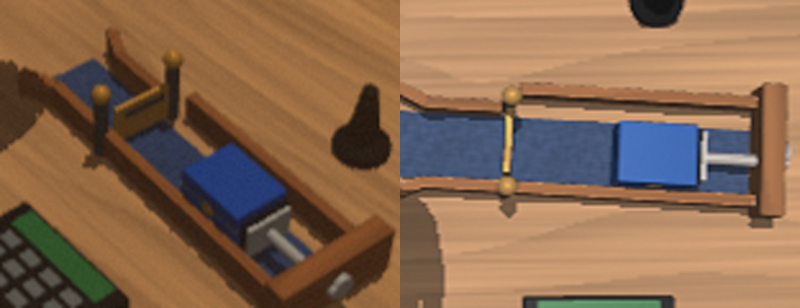

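The side and top crops show the case straight against the pad, with its top face at (616-700, 122-186). The gate is shut behind it at (508,140), the bystanders are in place, and the arm is clear.

```bash
python3 -c "
from h import *
print(manip.sign_off())"
```

```text
the job is handed in; nothing more can be done
None
```

The case went through the gate to the pad and was held there at about 10 N (estimated: about 12 N at the tool, less sliding friction) for over half a second; the gate is shut behind it, the bystanders were untouched, and the job is handed in at about 19 s.

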